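# Lid the sample pot and present its opened padlock

## Task

Close up the steel sample pot: set its loose lid level on the rim, seated, with the pot's staple standing up through the slot in the lid's tab, and let go of it. Then turn the dial of the padlock that lies in the holder clockwise, click by click, until its pointer stands at the fourth mark clockwise from the long mark beside the shackle, and pull the shackle out as far as it goes. Take the open padlock out of the holder and finish while holding it still in the air, shackle first, with the middle of the bow within 5 cm of the eye of the pot's staple, ready to be hooked in but touching neither pot nor lid; do not push the tube cooler, well plate, timer or card box about.

Things in the scene. Friction and masses are not known exactly. Their poses are not given: they have to be found in the camera images.
- pot: Heavy open steel pot, fixed to the bench, three amber vials inside. Outer diameter 110 mm, inner 102 mm, rim 80 mm above the bench. Origin: centre of its underside; z up; its -x side carries the hasp staple.
- pot_rim (a point): Centre of the pot's mouth, at rim height (80 mm above the bench).
- staple_eye (a point): Centre of the eye of the pot's staple, 76 mm from the pot's axis on its -x side, 100 mm above the bench. The staple is an upright arch of 5 mm round bar, 23 mm wide along the pot's y, 5 mm along its x, its top 111.5 mm above the bench; its foot is a block under rim level.
- lid: Loose steel lid, 0.3 kg, right way up on the bench: disc of diameter 116 mm, 5 mm thick, over a spigot of diameter 97 mm, 6 mm deep, that goes inside the rim. Origin: centre of the spigot's underside, 74 mm above the bench when seated; z up. A tab 44 mm wide, 4 mm thick reaches 88.5 mm from the axis on its -x side; its slot, 11 mm (x) by 30 mm (y), takes the staple.
- lid_seat (a point): On the lid's axis, on the underside of the disc (6 mm above the lid's origin): comes to the height of the pot's rim when seated.
- lid_slot (a point): Centre of the slot in the lid's tab, 76 mm from the lid's axis on its -x side, 9 mm above the lid's origin.
- lid_handle (a point): Centre of the lid's black strap handle: a bar 12 mm thick (lid x), 62 mm long (lid y), 12 mm high, its underside 14 mm above the disc. Grip it across the 12 mm (fingers closing along lid x). It lies on the lid's axis, 31 mm above the lid's origin.
- holder: Black plastic padlock holder fixed to the bench: base 92 x 76 x 5 mm with a pocket (1.5 mm play): back wall at -x, four corner posts to 21 mm above the bench, a post 14 mm wide, 25 mm high between the shackle's legs at +x. The pocket's sides are open for fingers, 40 mm clear between corner posts. Origin: centre under the base; x is the way the shackle points.
- lock: Loose dial padlock, 0.4 kg, lying on its back in the holder, dial up. Steel body 64 mm (x) by 56 mm (y) by 24 mm (z). Origin: centre of the body's back, 5 mm above the bench in the holder; x is the way the shackle slides out, z up. Round the dial are 12 white marks 30 degrees apart; the long, thick one is at the shackle side (+x).
- lock_middle (a point): Centre of the padlock's body (12 mm above its back): the body can be gripped here across its 56 mm (fingers closing along lock y).
- dial (a joint): Clockwise angle of the dial's pointer from the long mark, seen from above, rad (0: at the long mark, towards the shackle; grows clockwise). Clicks into a notch every 30 degrees (0.524 rad), about 0.05 N m between notches; stops at -0.6 and 3.2. The shackle is blocked unless the dial is in the notch of the fourth mark clockwise (2.094 rad, within about 0.1).
- dial_grip (a point): On the dial's axis, at mid height of its grip ridge, 36 mm above the padlock's back. The aluminium ridge is 10 mm thick, about 30 mm long, 15 mm high above the dial's disc (top 44 mm above the padlock's back) and runs along the pointer's direction; its pointed end, with a dark line on top and a white dash on the disc before it, is the pointer. Grip it across the 10 mm.
- shackle (a joint): How far the shackle is pulled out along lock x, in m: 0 shut, 0.020 fully out. Friction about 1.5 N, no spring: it stays where it is left. Blocked, it gives about 1 to 2 mm.
- shackle_legs (a point): Midway between the straight legs of the shackle, 12 mm above the padlock's back and 14 mm out from the body's face when shut; moves with the shackle. The legs are 7 mm round bar, 37 mm over their outsides (lock y), straight to 20 mm from the body's face when shut: grip them from outside, fingers closing along lock y.
- shackle_bow (a point): Middle of the shackle's bow, 67 mm from the dial's axis when shut, 87 mm when open (bar centre; the bar's far side is 3.5 mm farther); moves with the shackle.
- cool_block: Block-shaped tube cooler with a few capped tubes standing in it, 66 x 98 x 59 mm, bystander. Origin: centre of its underside.
- pcr_plate: White well plate, 86 x 127 x 16 mm, bystander. Origin: centre of its underside.
- lab_timer: White lab timer, 62 x 72 x 17 mm, bystander. Origin: centre of its underside.
- cryo_box: White card storage box with lid, 70 x 132 x 52 mm, bystander. Origin: centre of its underside.

How it is judged:
By the outcome, as a careful person would: the job done as asked, in the order asked, and still so for the second after the job is handed in, while the arm keeps its last pose, push and grip.
It also fails if it takes over 72 s, if anything falls off the work surface, if the arm or the gripper's body presses on something with over 40 N, if the wrist force passes 120 N, or if a joint passes its speed limit or range.

## Robot

A 6-joint arm with a two-finger parallel gripper is mounted at the origin on a cart in front of the work surface, level with it; the furniture and walls round the work are solid. World frame = base frame: x ahead of the robot, y to its left, z up, the work surface at z = 0. Lengths are in m, angles in rad, forces in N, time in s.
With the tool pointing down it reaches from about 0.35 to 0.85 m from the base axis. Payload 8.1 kg.
Tool frame: the origin (TCP) lies between the finger pads; the fingertips stand 19 mm ahead of it and the grasp point (between the pads) is the TCP; z points along the fingers, y is the line along which they close (so a half turn about z gives the same grasp; the last joint's range is limited). The gripper opens to 85 mm and grips with 20 to 120 N. Pads are 22 mm wide; open, the fingers measure 114 mm over their backs; the gripper's body (76 mm by 85 mm) begins 54 mm behind the grasp point. The pads swing forward as they close: fully open they stand 13 mm farther back than shut.
Start: joints at [-1.291, 0.13, 1.488, -0, 1.523, -0.085], TCP at [0.214, -0.561, 0.25] pointing down, gripper open.
Joint ranges: [-2.96, 2.96], [-0.89, 2.26], [0.02, 2.5], [-1.34, 4.48], [0, 2.73], [-2.66, 2.66]. Speed limits (rad/s): [2.39, 2.39, 2.79, 3.14, 3.14, 3.14].

## Interface

Orientations are given as a unit quaternion [w, x, y, z].
In Python, from rig import sensors, optics, ticket gives the robot as it stands. The module is installed in compiled form; this text tells all that it offers.
- The arm moves only by the tool step_arm, never from a script. Its argument "rows" is a list of rows, each a list of 4 numbers: the shift along the tool's x, y, z in m, then the turn about the tool's z in rad. A call has 1 to 20 rows; each row shifts and turns the commanded pose from where the row before left it, along the tool's axes as they then stand; what a row does not reach is not made up. A row lasts 1/8 s, in which the tool goes at most 62.5 mm and 10.7 degrees, less where a joint would pass 70% of its speed; a pose out of reach is approached as far as the arm can. A call is refused whole if a number of a shift passes 0.0625 or a number of a turn 0.188, either way. A call with a gripper value outside its range is refused whole. "grip" is the closure in counts, from 0 (fully open) to 255 (shut), set as the call begins (left out, the last holds). The fingers move at their own pace and stop on an object; the grip force is fixed at half the most. Time passes only in rows, so rows that do not move let the fingers close. It gives the time, the measured TCP pose, the force, the opening and the grip force at its end, in the units of the state.
- sensors.state(): the state, without advancing time (a new reading comes with each control period).
- optics.grab_frame(name): name is "scene" or "side" or "wrist"; returns (picture, depth): 420x560x3 uint8, red, green, blue; 420x560 float32, m along the optical axis (not along the pixel's ray), 0 where there is no reading.
- optics.calibration(name): a dict with "intrinsics" (3x3 intrinsics, pixels), "dist" ([k1, k2, p1, p2, k3] as OpenCV has them; the pictures are not rectified), "extrinsics" (4x4, takes a point from world to camera coordinates); the wrist camera has in their place "hand_eye" (4x4, takes a point from camera to tool coordinates, whose origin is the TCP and whose axes are the flange's). Camera axes: x right, y down, z forward; pixel columns grow to the right and rows downward; lengths in m; the calibration is good to about 2 mm. A picture is of the moment at which its call begins: read the wrist's pose just before it. calibration takes no time and is no camera call.
- ticket.job_done(): hands the job in; it is judged then, once.
The state is a dict: "time_s": time; "joint_positions": joint angles; "dq": joint speeds; "joint_torque": joint torques, N m; "ee_pos": TCP position; "orientation": TCP orientation; "ft_force": force on the tool from outside, world axes, zero at the start; "torque": the same for the moment, N m; "gripper_width": finger opening in m; "finger_force": force on a finger pad.
Only numpy, scipy, OpenCV 4.12 (cv2) and the standard library are available. Lean on these libraries where they do the work, as an engineer would, in place of code of your own. Each camera call takes 0.05 s, during which the arm holds its last target. There are 200 camera calls.

## Working session

There is one attempt and no reset: what is moved stays moved. The work goes in short steps, Python scripts to look and compute and a tool call to move; the robot and the scene stay as the last step left them, time stands still between calls to the robot, and variables do not carry over. Pictures are saved under pics/ and viewed, at most 10 in all, crops included, and the job is handed in when it is done.

Besides the shell and the picture viewer there is one more tool, called after "Request:" in YAML: its name, and indented under it one key for each argument. step_arm: Moves the arm, as the interface text tells. Its arguments: {"type":"object","properties":{"rows":{"type":"array"},"grip":{"type":"number"}},"required":["rows"]}

```bash
mkdir -p pics; cat > h.py <<'E'
import numpy as np, cv2
from rig import sensors, optics, ticket
from scipy.spatial.transform import Rotation as R
def pose():
    s=sensors.state(); q=s["orientation"]; T=np.eye(4); T[:3,:3]=R.from_quat([q[1],q[2],q[3],q[0]]).as_matrix(); T[:3,3]=s["ee_pos"]; return T
def grab(n):
    T=pose(); im,d=optics.grab_frame(n); c=optics.calibration(n)
    C=T@np.array(c["hand_eye"]) if n=="wrist" else np.linalg.inv(np.array(c["extrinsics"]))
    return im,d,np.array(c["intrinsics"]),np.array(c["dist"]),C
def save(n,im): cv2.imwrite("pics/"+n,cv2.cvtColor(im,cv2.COLOR_RGB2BGR))
def rays(uv,K,D):
    p=cv2.undistortPoints(np.float64(uv).reshape(-1,1,2),K,D).reshape(-1,2); return np.c_[p,np.ones(len(p))]
def plane(uv,z,K,D,C):
    r=rays(uv,K,D)@C[:3,:3].T; o=C[:3,3]; return o+r*((z-o[2])/r[:,2])[:,None]
def deep(uv,d,K,D,C):
    uv=np.array(uv).reshape(-1,2); z=d[uv[:,1].astype(int),uv[:,0].astype(int)]
    return (rays(uv,K,D)*z[:,None])@C[:3,:3].T+C[:3,3]
def cloud(d,K,D,C):
    v,u=np.mgrid[:d.shape[0],:d.shape[1]]; return deep(np.c_[u.ravel(),v.ravel()],d,K,D,C).reshape(*d.shape,3)
E
python3 - <<'E'
from h import *
s=sensors.state(); print(s)
for n in("scene","side"):
    im,d,K,D,C=grab(n); save(n+"0.png",im); np.savez(n+"0.npz",im=im,d=d,K=K,D=D,C=C); print(n,C.round(3).tolist(),K[0,0])
print(optics.calibration("wrist")["hand_eye"])
E
```

```text
{'time_s': 0.0, 'joint_positions': array([-1.29141181e+00,  1.31158928e-01,  1.48927097e+00, -4.44853360e-06,
        1.52298167e+00, -8.53835607e-02]), 'dq': array([-3.59563329e-03, -1.18852079e-04,  1.55032571e-03,  1.77036813e-03,
       -2.11245563e-05, -1.95431425e-03]), 'joint_torque': array([-2.70579752e-03, -5.69412625e+01, -5.00543189e+01, -3.79700487e-04,
        1.51138828e-02,  5.30413251e-05]), 'ee_pos': array([ 0.21392864, -0.56002641,  0.24925029]), 'orientation': array([-9.04967123e-04,  9.83413658e-01,  1.81374613e-01, -9.02907188e-05]), 'ft_force': array([ 0.54446119, -0.43039242, -0.18835984]), 'torque': array([-0.01058706, -0.00854639,  0.00124095]), 'finger_force': 0.0, 'gripper_width': 0.0850760987503881}
scene [[-0.627, -0.413, 0.66, -0.249], [-0.779, 0.355, -0.518, 0.702], [-0.02, -0.839, -0.544, 0.693], [0.0, 0.0, 0.0, 1.0]] 520.9669984602085
side [[-0.972, -0.173, 0.161, 0.336], [-0.236, 0.661, -0.712, 0.929], [0.017, -0.73, -0.683, 0.87], [0.0, 0.0, 0.0, 1.0]] 452.2322265085494
[[ 2.74147595e-04 -9.62100653e-01 -2.72694443e-01  6.88573802e-02]
 [ 9.99999653e-01  4.91087015e-05  8.32066778e-04  5.98075174e-04]
 [-7.87140320e-04 -2.72694576e-01  9.62100332e-01 -1.24266546e-01]
 [ 0.00000000e+00  0.00000000e+00  0.00000000e+00  1.00000000e+00]]
```

View pics/scene0.png

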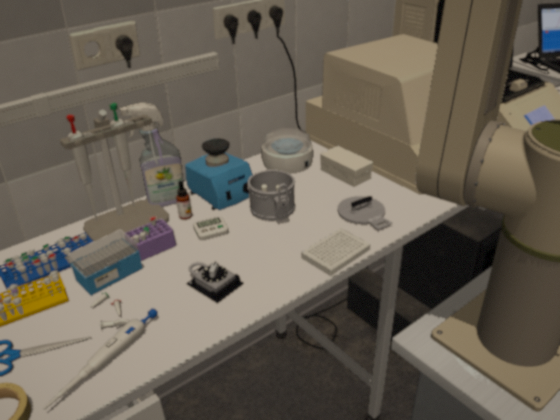

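View pics/side0.png

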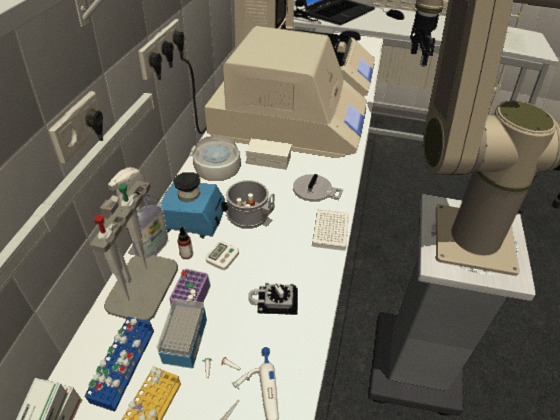

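Scene/side views: lid at side (318,187) with its tab to the right (333,192), pot (249,204) with staple at (271,202), padlock (274,297) with shackle pointing left (255,297), plate (331,229), timer (222,255).

```bash
python3 - <<'E'
from h import *
z=np.load("side0.npz"); d,K,D,C=[z[k] for k in("d","K","D","C")]
for n,uv in dict(lid=(318,193),handle=(313,183),tab=(337,192),potL=(228,206),potR=(268,206),staple=(272,200),lock=(276,297),bow=(251,297),plate=(331,229),timer=(222,255),cool=(183,330),bluetop=(187,185),purple=(190,288),box=(268,153),bench=(300,250)).items(): print(n,deep([uv],d,K,D,C).round(3)[0])
E
```

```text
lid [ 0.451 -0.065  0.011]
handle [ 0.47  -0.08   0.033]
tab [ 0.398 -0.098 -0.001]
potL [0.669 0.097 0.052]
potR [0.56  0.088 0.07 ]
staple [0.552 0.08  0.086]
lock [0.475 0.343 0.039]
bow [0.534 0.342 0.019]
plate [0.39  0.079 0.019]
timer [0.641 0.235 0.016]
cool [0.632 0.494 0.072]
bluetop [0.758 0.137 0.139]
purple [0.665 0.378 0.053]
box [ 0.627 -0.163  0.052]
bench [0.457 0.156 0.   ]
```

```bash
python3 - <<'E'
from h import *
z=np.load("side0.npz"); d,K,D,C=[z[k] for k in("d","K","D","C")]
P=cloud(d,K,D,C)
for uv in [(350,148),(345,128),(365,70),(300,140),(225,110),(325,40),(340,10),(375,120)]: print(uv,P[uv[1],uv[0]].round(3))
E
cat > go.py <<'E'
import sys
from h import *
# usage: go.py x y z yaw(tool-x heading)|- : tool-frame delta
T=pose(); t=np.array([float(a) for a in sys.argv[1:4]]); l=T[:3,:3].T@(t-T[:3,3])
print("tool delta",l.round(4),"yaw now",round(np.arctan2(T[1,0],T[0,0]),4),"turn about tool z: minus world dyaw")
E
python3 go.py .44 -.09 .25
```

```text
(350, 148) [ 0.385 -0.248  0.058]
(345, 128) [ 0.412 -0.3    0.095]
(365, 70) [ 0.391 -0.778  0.077]
(300, 140) [ 0.545 -0.247  0.06 ]
(225, 110) [ 0.789 -0.244  0.133]
(325, 40) [ 0.527 -0.522  0.284]
(340, 10) [ 0.596 -1.574  0.043]
(375, 120) [ 0.308 -1.794 -0.747]
tool delta [ 0.3789 -0.3585 -0.    ] yaw now 0.3648 turn about tool z: minus world dyaw
```

Request:
step_arm:
  rows:
    - [0.0276,-0.035,-0.003,0]
    - [0.0276,-0.035,-0.003,0]
    - [0.0276,-0.035,-0.003,0]
    - [0.0276,-0.035,-0.003,0]
    - [0.0276,-0.035,-0.003,0]
    - [0.0276,-0.035,-0.003,0]
    - [0.0276,-0.035,-0.003,0]
    - [0.0276,-0.035,-0.003,0]
    - [0.0396,-0.0197,0,0]
    - [0.0396,-0.0197,0,0]
    - [0.0396,-0.0197,0,0]
    - [0.0396,-0.0197,0,0]
    - [0,0,0,0]
    - [0,0,0,0]

```text
time_s: 1.85
ee_pos: [0.4399, -0.0901, 0.2739]
orientation: [-0.0, 0.983, 0.182, -0.001]
ft_force: [-0.4, 0.2, -0.4]
gripper_width: 0.0856
finger_force: 0.0
```

```bash
python3 - <<'E'
from h import *
im,d,K,D,C=grab("wrist"); save("w1.png",im); np.savez("w1.npz",im=im,d=d,K=K,D=D,C=C); print(pose().round(4).tolist(),C.round(3).tolist())
E
```

```text
[[0.9343, 0.3565, -0.0008, 0.4398], [0.3565, -0.9343, -0.0002, -0.0905], [-0.0008, -0.0001, -1.0, 0.274], [0.0, 0.0, 0.0, 1.0]] [[0.358, -0.898, -0.256, 0.505], [-0.934, -0.344, -0.098, -0.066], [0.0, 0.274, -0.962, 0.398], [0.0, 0.0, 0.0, 1.0]]
```

View pics/w1.png

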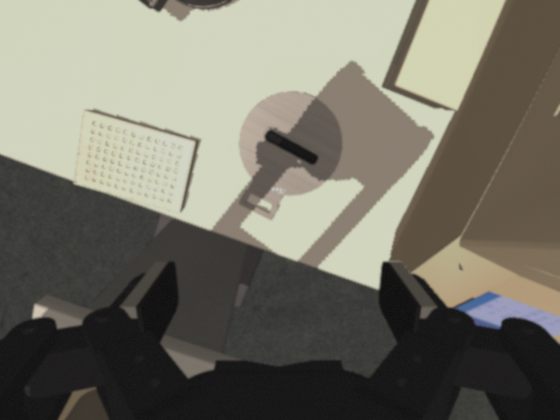

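Wrist view: lid disc centred near (291,143), black handle from (268,134) to (317,158), slot near (262,204).

```bash
python3 - <<'E'
from h import *
z=np.load("w1.npz"); im,d,K,D,C=[z[k] for k in("im","d","K","D","C")]
P=cloud(d,K,D,C); v,u=np.mgrid[:420,:560]
g=im.sum(2); roi=(np.hypot(u-291,v-146)<75)
m=((g<110)&roi&(np.hypot(u-291,v-146)<35)).astype(np.uint8)
n,l,s,c=cv2.connectedComponentsWithStats(m); i=1+s[1:,4].argmax()
uv=np.argwhere(l==i)[:,::-1]; rect=cv2.minAreaRect(uv.astype(np.float32)); box=cv2.boxPoints(rect)
w=plane(box,.037,K,D,C); print("handle n",len(uv),w.round(4).tolist(),w.mean(0))
e=[w[1]-w[0],w[2]-w[1]]; e=max(e,key=np.linalg.norm); print("len",np.linalg.norm(e),"ang",np.degrees(np.arctan2(e[1],e[0])), "P z",np.median(P[l==i][:,2]))
# disc from depth: z 7..16mm
q=P[roi&(P[...,2]>.007)&(P[...,2]<.02)&(d>0)]; print(len(q))
hull=cv2.convexHull(q[:,:2].astype(np.float32)*1000)
print("disc z",np.median(q[:,2]),"P bench",np.median(P[(v>60)&(v<90)&(u>100)&(u<200)],0))
c0=np.median(q[:,:2],0)
for k in range(5):
    r=np.hypot(*(q[:,:2]-c0).T); A=q[r<.07]; 
    (cx,cy),rr=cv2.minEnclosingCircle(A[r[r<.07]<.0615][:,:2].astype(np.float32)); c0=np.array([cx,cy])
print("disc",c0,rr)
big=cv2.resize(im[60:240,180:420],None,fx=3.3,fy=3.3,interpolation=cv2.INTER_CUBIC); save("w1c.png",big)
E
```

```text
handle n 476 [[0.4729, -0.0639, 0.037], [0.4824, -0.0652, 0.037], [0.4755, -0.122, 0.037], [0.4658, -0.1209, 0.037]] [ 0.47415603 -0.09299237  0.037     ]
len 0.0571638278114369 ang -96.94900573952215 P z 0.03721276204256738
8362
disc z 0.01166332203175885 P bench [0.49002907 0.07950556 0.00057773]
disc [ 0.4700959  -0.09228437] 0.06148774176836014
```

View pics/w1c.png

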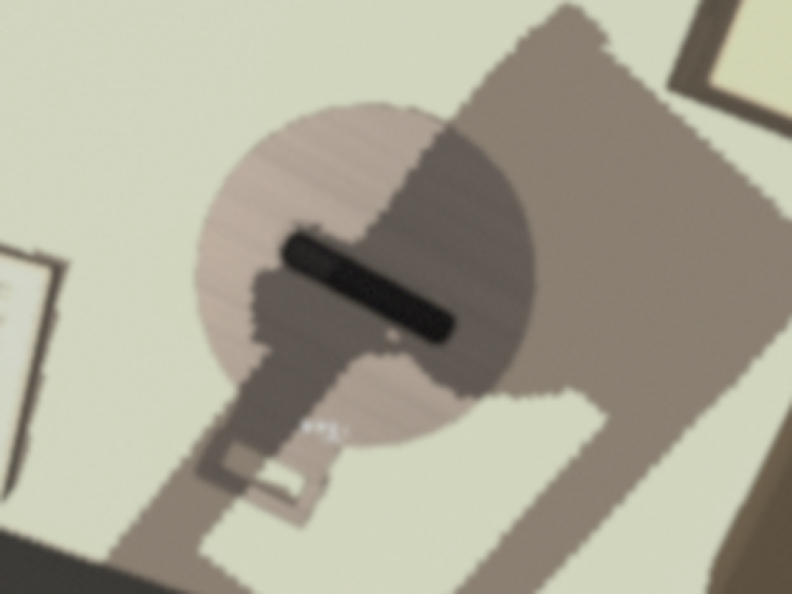

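Crop: disc circle centred at crop (366,275) radius 170 (full image 290.9,143.3), slot centred at crop (263,472) (full 259.7,203.0), handle as measured.

```bash
python3 - <<'E'
from h import *
z=np.load("w1.npz"); im,d,K,D,C=[z[k] for k in("im","d","K","D","C")]
c=plane([(290.9,143.3)],.011,K,D,C)[0]; s=plane([(259.7,203.)],.011,K,D,C)[0]
h=np.array([.4742,-.0930]); 
for a in (c[:2],h): e=a-s[:2]; print(a,"slot dist",np.linalg.norm(e),"lid x yaw",np.degrees(np.arctan2(e[1],e[0])))
print(s)
# edges of disc at circle of pixel radius: 8 pts
t=np.arange(0,6.28,.78); E=np.c_[290.9+51.5*np.cos(t),143.3+51.5*np.sin(t)]; W=plane(E,.011,K,D,C)[:,:2]; print(np.hypot(*(W-c[:2]).T).round(4), W.mean(0))
E
```

```text
[ 0.47583637 -0.09253784] slot dist 0.07790610555218429 lid x yaw -6.43752147394925
[ 0.4742 -0.093 ] slot dist 0.07633457398437213 lid x yaw -6.919943151585992
[ 0.39842149 -0.08380303  0.011     ]
[0.0577 0.0592 0.0593 0.0586 0.0576 0.0563 0.0552 0.0558 0.0576] [ 0.47735698 -0.09850322]
```

Request:
step_arm:
  rows:
    - [0.042,-0.0204,0,0]
    - [0.042,-0.0204,0,0]
    - [0.042,-0.0204,0,0]
    - [0.042,-0.0204,0,0]
    - [0.042,-0.0204,0,0]
    - [0,0,0,0]
    - [0,0,0,0]

```text
time_s: 2.78
ee_pos: [0.5998, 0.0789, 0.2741]
orientation: [0.0, 0.984, 0.181, -0.0]
ft_force: [-0.9, 0.1, 0.2]
gripper_width: 0.0853
finger_force: 0.0
```

```bash
python3 - <<'E'
from h import *
im,d,K,D,C=grab("wrist"); np.savez("w2.npz",im=im,d=d,K=K,D=D,C=C); print(pose()[:3,3].round(4).tolist())
P=cloud(d,K,D,C)
m=(P[...,2]>.07)&(P[...,2]<.09)&(np.hypot(P[...,0]-.61,P[...,1]-.09)<.12)&(d>0)
u=np.argwhere(m); print(u.min(0),u.max(0),len(u))
v0,u0=np.maximum(u.min(0)-20,0); v1,u1=u.max(0)+20
crop=im[v0:v1,u0:u1]; f=min(780/crop.shape[1],590/crop.shape[0]); print("crop",u0,v0,f)
save("w2c.png",cv2.resize(crop,None,fx=f,fy=f,interpolation=cv2.INTER_CUBIC))
E
```

```text
[0.5997, 0.0787, 0.2744]
[ 39 213] [233 363] 4599
crop 193 19 2.5213675213675213
```

View pics/w2c.png

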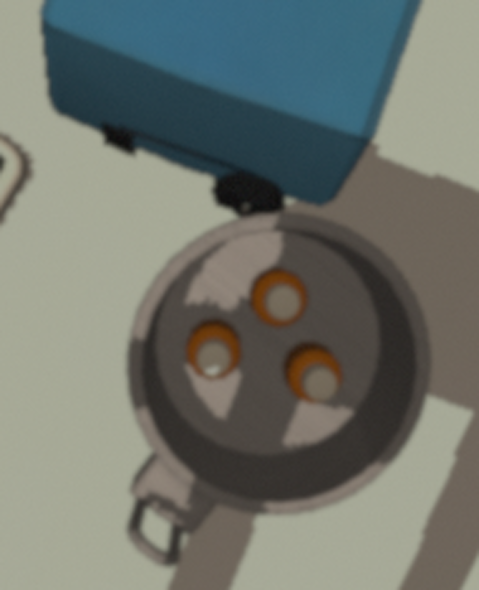

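Crop: pot rim circle at crop centre (279.5,362.5) radius ~151, staple arch at lower left near (155,530), blue balance with black knob adjoining above.

```bash
python3 - <<'E'
from h import *
z=np.load("w2.npz"); im,d,K,D,C=[z[k] for k in("im","d","K","D","C")]
P=cloud(d,K,D,C); f=2.52137; px=lambda x,y:(193+x/f,19+y/f)
t=np.arange(0,6.28,.785)
W=plane([px(279.5+151*np.cos(a),362.5+151*np.sin(a)) for a in t],.08,K,D,C)[:,:2]
print("rim fit",cv2.minEnclosingCircle(W.astype(np.float32)),W.mean(0))
m=(P[...,2]>.074)&(P[...,2]<.086)&(d>0); A=P[m&(np.hypot(P[...,0]-.61,P[...,1]-.09)<.075)]
o=np.c_[2*A[:,:2],np.ones(len(A))]
c=np.linalg.lstsq(o,(A[:,:2]**2).sum(1),rcond=None)[0]; print("depth rim",c[:2],np.sqrt(c[2]+c[0]**2+c[1]**2),np.median(A[:,2]))
S=P[(P[...,2]>.098)&(P[...,2]<.115)&(np.hypot(P[...,0]-c[0],P[...,1]-c[1])<.095)&(d>0)]; S=S[S[:,0]<.6]
print("staple",len(S),S.mean(0) if len(S) else 0,S.min(0),S.max(0))
T=S[S[:,2]>.106]; print(len(T),T.mean(0))
for p in (S,T):
  e=c[:2]-p[:,:2].mean(0); print(np.linalg.norm(e),np.degrees(np.arctan2(e[1],e[0])))
B=P[(P[...,2]>.05)&(P[...,2]<.2)&(np.hypot(P[...,0]-c[0],P[...,1]-c[1])>.06)&(P[...,0]>.63)&(d>0)]; r=np.hypot(*(B[:,:2]-c[:2]).T); i=r.argsort()[:400:40]; print(np.c_[B[i],r[i]].round(3))
z=np.load("side0.npz"); d2=z["d"]; Q=cloud(d2,z["K"],z["D"],z["C"]); b=Q[(abs(Q[...,0]-.56)<.02)&(abs(Q[...,1]-.08)<.03)&(Q[...,2]>.095)&(Q[...,2]<.12)]; print("side staple",len(b),b.mean(0) if len(b) else "")
E
```

```text
rim fit ((0.6266495585441589, 0.061899639666080475), 0.056825608015060425) [0.62734788 0.06263095]
depth rim [0.62442191 0.06401644] 0.052874972274663805 0.08016624634807046
staple 147 [0.55441176 0.08501486 0.10801915] [0.5494173  0.07353807 0.09849342] [0.5586039  0.0952012  0.11255323]
111 [0.55414407 0.08491026 0.10979564]
0.07309141328934483 -16.695772366927194
0.0733179766962963 -16.55737500298081
[[0.677 0.093 0.058 0.06 ]
 [0.676 0.099 0.054 0.062]
 [0.685 0.084 0.053 0.063]
 [0.677 0.101 0.056 0.064]
 [0.678 0.102 0.058 0.065]
 [0.69  0.073 0.058 0.066]
 [0.687 0.088 0.059 0.067]
 [0.679 0.104 0.058 0.067]
 [0.684 0.096 0.063 0.068]
 [0.692 0.076 0.063 0.069]]
side staple 23 [0.55253658 0.08850567 0.10476043]
```

Request:
step_arm:
  rows:
    - [-0.0446,0.029,0,0]
    - [-0.0446,0.029,0,0]
    - [-0.0446,0.029,0,0]
    - [-0.0446,0.029,0,0]
    - [0,0,0.025,-0.181]
    - [0,0,0.025,-0.181]
    - [0,0,0.025,-0.181]
    - [0,0,0.025,-0.181]
    - [0,0,0.025,-0.181]
    - [0,0,0.025,-0.181]
    - [0,0,0,0]
    - [0,0,0,0]
  grip: 60

```text
time_s: 4.32
ee_pos: [0.475, -0.0926, 0.1256]
orientation: [0.001, 0.75, 0.662, 0.0]
ft_force: [-0.2, 0.2, 0.3]
gripper_width: 0.0655
finger_force: 0.0
```

```bash
python3 go.py .4745 -.093 .034; python3 - <<'E'
from h import *
im,d,K,D,C=grab("wrist"); np.savez("w3.npz",im=im,d=d,K=K,D=D,C=C)
P=cloud(d,K,D,C)
m=((im.sum(2)<110)&(P[...,2]>.025)&(P[...,2]<.05)&(np.hypot(P[...,0]-.4745,P[...,1]+.093)<.045)&(d>0)).astype(np.uint8)
n,l,s,c=cv2.connectedComponentsWithStats(m); i=1+s[1:,4].argmax(); uv=np.argwhere(l==i)[:,::-1]
w=plane(cv2.boxPoints(cv2.minAreaRect(uv.astype(np.float32))),.037,K,D,C); print(s[i],w[:,:2].round(4).tolist(),w.mean(0))
e=max([w[1]-w[0],w[2]-w[1]],key=np.linalg.norm); print(np.linalg.norm(e),np.degrees(np.arctan2(e[1],e[0])))
print(sensors.state()["gripper_width"],sensors.state()["joint_positions"].round(2))
E
```

```text
tool delta [-0.0005 -0.0006  0.0916] yaw now 1.4457 turn about tool z: minus world dyaw
[ 268  171   17   89 1397] [[0.4729, -0.0607], [0.4829, -0.062], [0.4757, -0.1216], [0.465, -0.1202]] [ 0.47411707 -0.09113093  0.037     ]
0.06005652999182172 -96.87928332117595
0.06527484960207791 [-0.3  -0.09  1.94 -0.    1.28 -0.17]
```

Request:
step_arm:
  rows:
    - [0,0,0.03,-0.005]
    - [0,0,0.03,0]
    - [0,0,0.02,0]
    - [0,0,0.0115,0]
    - [0,0,0,0]

```text
time_s: 5.0
ee_pos: [0.4749, -0.0919, 0.033]
orientation: [-0.0, 0.747, 0.665, -0.0]
ft_force: [0.3, -0.5, -1.0]
gripper_width: 0.0651
finger_force: 0.0
```

Request:
step_arm:
  rows:
    - [0,0,0,0]
    - [0,0,0,0]
    - [0,0,0,0]
    - [0,0,0,0]
    - [0,0,0,0]
  grip: 255

```text
time_s: 5.62
ee_pos: [0.4754, -0.092, 0.0336]
orientation: [0.0, 0.747, 0.665, 0.0]
ft_force: [-2.1, 0.3, 6.8]
gripper_width: 0.0111
finger_force: 59.5
```

Request:
step_arm:
  rows:
    - [0,0,-0.03,0]
    - [0,0,-0.05,0]
    - [0,0,-0.05,0]
    - [0.0344,0.0263,0,0]
    - [0.0344,0.0263,0,0]
    - [0.0344,0.0263,0,0]
    - [0.0344,0.0263,0,0.085]
    - [0.0367,0.0231,0,0.084]
    - [0,0,0,0]
    - [0,0,0,0]

```text
time_s: 6.88
ee_pos: [0.6243, 0.064, 0.1617]
orientation: [-0.0, 0.8, 0.6, -0.001]
ft_force: [-0.7, 0.3, -2.6]
gripper_width: 0.0109
finger_force: 59.5
```

```bash
python3 go.py .6262 .063 .14; python3 - <<'E'
from h import *
for n in("wrist","side"):
    im,d,K,D,C=grab(n); np.savez(n+"4.npz",im=im,d=d,K=K,D=D,C=C)
    P=cloud(d,K,D,C)
    if n=="wrist": a=im
    else: b=cv2.resize(im[150:270,190:330],None,fx=3.5,fy=3.5,interpolation=cv2.INTER_CUBIC)
a=a[:420,130:430]; save("m4.png",np.hstack([a,b]))
E
```

```text
tool delta [-0.0004  0.0022  0.0217] yaw now 1.2879 turn about tool z: minus world dyaw
```

View pics/m4.png

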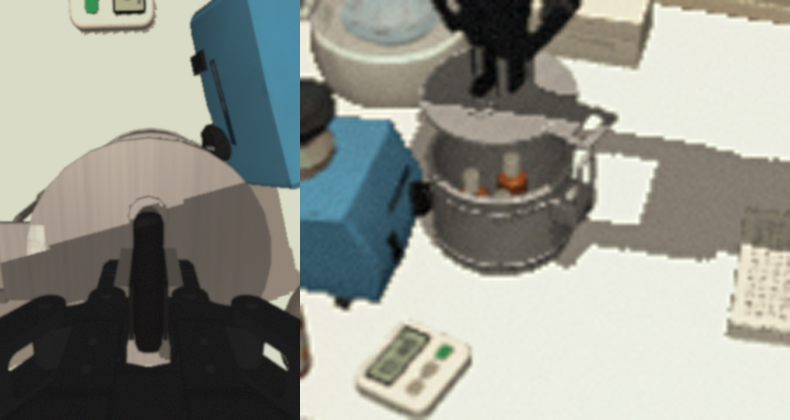

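View: wrist shows lid disc (arc top about (150,135) in its half) held by handle; side shows lid level above pot, tab at (595,128) over the staple at (585,185).

```bash
python3 - <<'E'
from h import *
from scipy.optimize import least_squares
def circ(A):
    o=np.c_[2*A,np.ones(len(A))]; c=np.linalg.lstsq(o,(A**2).sum(1),rcond=None)[0]; return c[:2],np.sqrt(c[2]+c@[0,0,0]+c[0]**2+c[1]**2)
for n in("side4","wrist4","side0"):
    z=np.load(n+".npz"); im,d,K,D,C=[z[k] for k in("im","d","K","D","C")]; P=cloud(d,K,D,C)
    r=np.hypot(P[...,0]-.6245,P[...,1]-.064)
    m=(d>0)&(abs(P[...,2]-.139)<.006)&(r<.1)
    if n!="side0":
        k,l,s,_=cv2.connectedComponentsWithStats(m.astype(np.uint8)); i=1+s[1:,4].argmax(); A=P[l==i]; print(n,len(A),"z",np.median(A[:,2]))
        # boundary: max radius per angular bin
        c=np.array([.6245,.064])
        for _ in range(3):
            th=np.degrees(np.arctan2(A[:,1]-c[1],A[:,0]-c[0]))//6; rr=np.hypot(*(A[:,:2]-c).T)
            E=np.array([A[th==t][rr[th==t].argmax(),:2] for t in np.unique(th)]); re=np.hypot(*(E-c).T); E=E[abs(re-.058)<.006]
            c=least_squares(lambda p:np.hypot(*(E-p).T)-.058,c,loss="soft_l1",f_scale=.001).x
        print(" disc c",c.round(4),len(E)); t=A[np.hypot(*(A[:,:2]-c).T)>.063]
        if len(t)>10: e=c-t[:,:2].mean(0); print(" tab",len(t),t.mean(0),np.degrees(np.arctan2(e[1],e[0])),np.hypot(*(t[:,:2]-c).T).max())
        if n=="wrist4": print("ang range",np.unique(th)*6)
    m=(d>0)&(abs(P[...,2]-.079)<.004)&(r<.07)&(r>.045)
    if m.sum()>40: print(n," rim",m.sum(),least_squares(lambda p:np.hypot(*(P[m][:,:2]-p).T)-.053,[.6245,.064],loss="soft_l1",f_scale=.001).x)
E
```

```text
side4 933 z 0.13942307756597128
 disc c [0.624 0.065] 45
 tab 99 [0.55129248 0.08676932 0.13900596] -16.703580978071223 0.0924623771563126
side4  rim 157 [0.62512642 0.06546971]
wrist4 31642 z 0.13967063644607453
 disc c [0.624  0.0631] 30
 tab 3359 [0.55241327 0.08600444 0.13957069] -17.72980944845896 0.09052265176387296
ang range [-180. -174. -168.  -54.  -48.  -42.  -36.  -30.  -24.  -18.  -12.   -6.
    0.    6.   12.   18.   24.   30.   36.   42.   48.   54.   60.   66.
   72.   78.   84.   90.   96.  102.  108.  114.  120.  126.  132.  138.
  144.  150.  156.  162.  168.  174.]
wrist4  rim 391 [0.62631131 0.0649418 ]
side0  rim 258 [0.62524734 0.06531863]
```

Request:
step_arm:
  rows:
    - [0.001,0.0014,0,0]
    - [0,0,0.015,0]
    - [0,0,0.015,0]
    - [0,0,0,0]

```text
time_s: 7.48
ee_pos: [0.6247, 0.0646, 0.1297]
orientation: [-0.001, 0.8, 0.6, -0.002]
ft_force: [-0.5, 0.2, -3.0]
gripper_width: 0.0107
finger_force: 59.5
```

Request:
step_arm:
  rows:
    - [0,0,0.006,0]
    - [0,0,0.006,0]
    - [0,0,0.004,0]
    - [0,0,0,0]

```text
time_s: 7.98
ee_pos: [0.6264, 0.0647, 0.1163]
orientation: [-0.0, 0.8, 0.6, -0.0]
ft_force: [0.4, 0.4, -2.3]
gripper_width: 0.0111
finger_force: 59.5
```

Request:
step_arm:
  rows:
    - [0,0,0.003,0]
    - [0,0,0.002,0]
    - [0,0,0.002,0]
    - [0,0,0.0015,0]
    - [0,0,0,0]

```text
time_s: 8.6
ee_pos: [0.6267, 0.0643, 0.1084]
orientation: [0.0, 0.8, 0.6, -0.0]
ft_force: [-1.2, -3.0, 0.0]
gripper_width: 0.0106
finger_force: 59.9
```

Request:
step_arm:
  rows:
    - [0,0,0.001,0]
    - [0,0,0.001,0]
    - [0,0,0,0]

```text
time_s: 8.98
ee_pos: [0.6268, 0.0642, 0.1077]
orientation: [0.0, 0.8, 0.6, -0.0]
ft_force: [-8.2, -4.2, 8.9]
gripper_width: 0.0108
finger_force: 61.2
```

Request:
step_arm:
  rows:
    - [0,0,0,0]
    - [0,0,0,0]
    - [0,0,0,0]
    - [0,0,-0.02,0]
    - [0,0,-0.04,0]
    - [0,0,-0.05,0]
    - [0,0,-0.05,0]
  grip: 120

```text
time_s: 9.85
ee_pos: [0.6267, 0.0648, 0.2695]
orientation: [0.0, 0.8, 0.6, 0.001]
ft_force: [-0.3, 0.1, -0.4]
gripper_width: 0.0455
finger_force: 0.0
```

```bash
python3 - <<'E'
from h import *
im,d,K,D,C=grab("side"); np.savez("side5.npz",im=im,d=d,K=K,D=D,C=C); P=cloud(d,K,D,C)
r=np.hypot(P[...,0]-.6262,P[...,1]-.064); m=(d>0)&(r<.052)&(P[...,2]>.075)&(P[...,2]<.095); A=P[m]
g=np.linalg.lstsq(np.c_[A[:,:2]-[.6262,.064],np.ones(len(A))],A[:,2],rcond=None)[0]; print("lid top plane",len(A),g.round(4))
S=P[(d>0)&(P[...,2]>.098)&(P[...,2]<.118)&(r>.06)&(r<.09)]; print("staple above",len(S),S.mean(0) if len(S) else "")
a=cv2.resize(im[150:250,200:300],None,fx=4,fy=4,interpolation=cv2.INTER_CUBIC)
b=cv2.resize(im[250:350,220:320],None,fx=4,fy=4,interpolation=cv2.INTER_CUBIC); save("m5.png",np.hstack([a,b]))
w,wd,K,D,C=grab("wrist"); np.savez("w5.npz",im=w,d=wd,K=K,D=D,C=C); print(pose()[:3,3])
E
```

```text
lid top plane 687 [0.0039 0.0004 0.0852]
staple above 38 [0.63143145 0.08800121 0.10306665]
[0.63005084 0.06489249 0.27654592]
```

View pics/m5.png

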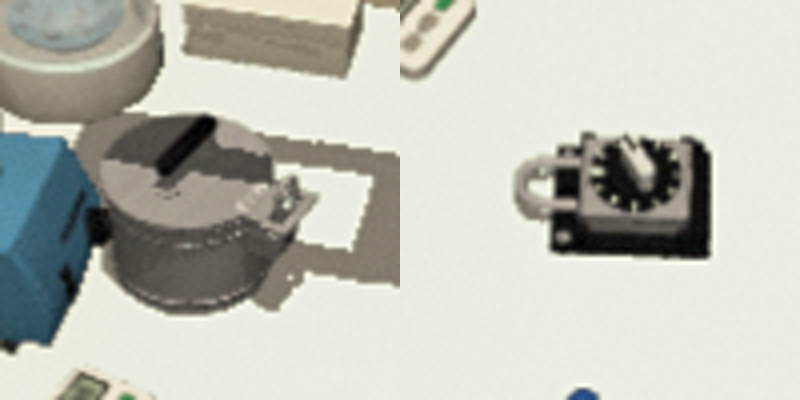

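Lid is seated level (top 85.2 mm) with the staple through its slot at (290,195); at right, padlock with shackle left and dial ridge/pointer roughly at (632,165).

Request:
step_arm:
  rows:
    - [0.0366,-0.0384,0,0]
    - [0.0366,-0.0384,0,0]
    - [0.0366,-0.0384,0,0]
    - [0.0366,-0.0384,0,0]
    - [0.0366,-0.0384,0.02,0]
    - [0.0366,-0.0384,0.02,0]
    - [0,0,0,0]
    - [0,0,0,0]

```text
time_s: 10.95
ee_pos: [0.4674, 0.3401, 0.2273]
orientation: [0.0, 0.8, 0.6, 0.001]
ft_force: [-0.1, -0.2, 0.7]
gripper_width: 0.0454
finger_force: 0.0
```

```bash
python3 - <<'E'
from h import *
im,d,K,D,C=grab("wrist"); np.savez("w6.npz",im=im,d=d,K=K,D=D,C=C); P=cloud(d,K,D,C); print(pose()[:3,3].round(4))
m=(d>0)&(P[...,2]>.015)&(P[...,2]<.06)&(np.hypot(P[...,0]-.475,P[...,1]-.343)<.1); u=np.argwhere(m); a=u.min(0)-8; b=u.max(0)+8; a=np.maximum(a,0)
c=im[a[0]:b[0],a[1]:b[1]]; f=min(780/c.shape[1],590/c.shape[0]); print(a[::-1],f); save("w6c.png",cv2.resize(c,None,fx=f,fy=f,interpolation=cv2.INTER_CUBIC))
E
```

```text
[0.4679 0.3396 0.2275]
[232 141] 5.514018691588785
```

View pics/w6c.png

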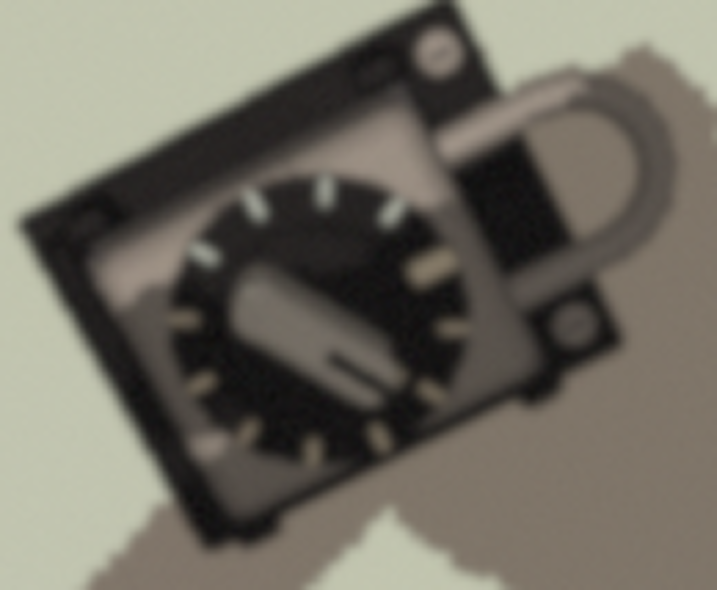

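Crop: dial centre about (318,323), long mark (432,268); the pointer's dark line (365,375) aims at the second mark clockwise (430,392); bow middle about (655,165).

```bash
python3 - <<'E'
from h import *
z=np.load("w6.npz"); im,d,K,D,C=[z[k] for k in("im","d","K","D","C")]; P=cloud(d,K,D,C); f=5.514; px=lambda a:[(232+x/f-.4,141+y/f-.4) for x,y in a]
M=plane(px([(432,268),(453,328),(430,392),(378,438),(313,450),(247,433),(202,383),(185,320),(205,253),(255,205),(327,192),(393,213)]),.034,K,D,C)[:,:2]
c=M.mean(0); a=np.degrees(np.unwrap(np.arctan2(M[:,1]-c[1],M[:,0]-c[0]))); print("dial c",c.round(4),"r",np.hypot(*(M-c).T).round(4),"lock yaw",(a+30*np.arange(12)).round(1),(a+30*np.arange(12)).mean()); 
B=plane(px([(655,165)]),.017,K,D,C)[0,:2]; print("bow",B,np.linalg.norm(B-c),np.degrees(np.arctan2(*(B-c)[::-1])))
Bd=np.vstack([plane(px([(442,150)]),.017+.0,K,D,C),plane(px([(522,300)]),.017,K,D,C)]); print(Bd)
m=(d>0)&(P[...,2]>.045)&(P[...,2]<.054)&(np.hypot(P[...,0]-c[0],P[...,1]-c[1])<.03)
u=np.argwhere(m)[:,::-1].astype(np.float32); w=plane(cv2.boxPoints(cv2.minAreaRect(u)),.049,K,D,C)[:,:2]; e=max([w[1]-w[0],w[2]-w[1]],key=np.linalg.norm)
print("ridge",len(u),P[m].mean(0).round(4),w.mean(0).round(4),np.linalg.norm(w[1]-w[0]),np.linalg.norm(w[2]-w[1]),np.degrees(np.arctan2(e[1],e[0])))
E
python3 go.py .474 .344 .1; python3 -c "
from h import *;print(sensors.state()['joint_positions'].round(3))"
```

```text
dial c [0.4743 0.3233] r [0.0219 0.0234 0.0232 0.0234 0.023  0.0234 0.0229 0.0232 0.0233 0.0237
 0.0233 0.0233] lock yaw [10.9 12.1 11.8 11.1 11.9 11.7 11.5 11.9 11.  11.4 10.7 11.1] 11.433309592658304
bow [0.53959366 0.33038235] 0.06572885998584914 6.214021135133873
[[0.50349863 0.34361643 0.017     ]
 [0.51053488 0.31285192 0.017     ]]
ridge 348 [0.4738 0.3245 0.0491] [0.4743 0.324 ] 0.010346585794074143 0.03154253356055865 -47.792498010617514
tool delta [0.0058 0.0044 0.1275] yaw now 1.2864 turn about tool z: minus world dyaw
[ 0.539  0.082  1.582 -0.     1.476  0.824]
```

Request:
step_arm:
  rows:
    - [0,0,0.02,-0.17]
    - [0,0,0.02,-0.17]
    - [0,0,0.02,-0.17]
    - [0,0,0.02,-0.17]
    - [0,0,0.02,-0.17]
    - [0,0,0.02,-0.171]
    - [-0.016,-0.006,0.01,0]
    - [0,0,0,0]
    - [0,0,0,0]
  grip: 140

```text
time_s: 12.12
ee_pos: [0.4745, 0.3239, 0.0976]
orientation: [0.001, 0.407, 0.914, 0.001]
ft_force: [0.7, 0.9, 0.4]
gripper_width: 0.0386
finger_force: 0.0
```

```bash
python3 go.py .4743 .3238 .0545; python3 - <<'E'
from h import *
im,d,K,D,C=grab("wrist"); P=cloud(d,K,D,C); c=[.4743,.3238]
m=(d>0)&(P[...,2]>.044)&(P[...,2]<.054)&(np.hypot(P[...,0]-c[0],P[...,1]-c[1])<.025)
u=np.argwhere(m)[:,::-1].astype(np.float32); w=plane(cv2.boxPoints(cv2.minAreaRect(u)),.049,K,D,C)[:,:2]; e=max([w[1]-w[0],w[2]-w[1]],key=np.linalg.norm)
print("ridge",len(u),P[m].mean(0).round(4),w.mean(0).round(4),np.linalg.norm(w[1]-w[0]),np.linalg.norm(w[2]-w[1]),np.degrees(np.arctan2(e[1],e[0])))
save("w7.png",im)
E
```

```text
tool delta [ 0.0001 -0.0003  0.0431] yaw now 2.3041 turn about tool z: minus world dyaw
ridge 936 [0.4727 0.3248 0.0492] [0.4734 0.324 ] 0.00894307701762938 0.03292130379404658 -47.59141195346242
```

Request:
step_arm:
  rows:
    - [0,0,0.02,0]
    - [0,0,0.015,0]
    - [0,0,0.007,0]
    - [0,0,0,0]

```text
time_s: 12.68
ee_pos: [0.4725, 0.3239, 0.053]
orientation: [-0.001, 0.405, 0.914, -0.001]
ft_force: [0.2, -0.4, 1.0]
gripper_width: 0.0384
finger_force: 0.0
```

Request:
step_arm:
  rows:
    - [0,0,0,0]
    - [0,0,0,0]
    - [0,0,0,0]
    - [0,0,0,0]
  grip: 255

```text
time_s: 13.18
ee_pos: [0.4738, 0.3244, 0.0551]
orientation: [0.0, 0.405, 0.914, 0.0]
ft_force: [-1.4, -0.6, 5.4]
gripper_width: 0.008
finger_force: 60.2
```

Request:
step_arm:
  rows:
    - [0,0,0,0.175]
    - [0,0,0,0.175]
    - [0,0,0,0.176]
    - [0,0,0,0]
    - [0,0,0,0]
    - [0,0,0,0.175]
    - [0,0,0,0.175]
    - [0,0,0,0.176]
    - [0,0,0,0]
    - [0,0,0,0]

```text
time_s: 14.42
ee_pos: [0.4744, 0.3246, 0.0551]
orientation: [0.0, 0.807, 0.59, 0.001]
ft_force: [3.6, 0.8, 5.1]
gripper_width: 0.0085
finger_force: 60.2
```

```bash
python3 - <<'E'
from h import *
T=pose();print(np.degrees(np.arctan2(T[1,0],T[0,0])),sensors.state()["torque"])
E
```

```text
72.34248440509062 [ 0.09786477 -0.68666021 -0.10146166]
```

Request:
step_arm:
  rows:
    - [0,0,0,0]
    - [0,0,0,0]
    - [0,0,-0.02,0]
    - [0,0,-0.05,0]
    - [0,0,-0.05,0]
    - [0,0,0,0]
    - [0,0,0,0]
  grip: 120

```text
time_s: 15.3
ee_pos: [0.4734, 0.3243, 0.1751]
orientation: [0.0, 0.809, 0.588, 0.0]
ft_force: [-0.3, -0.5, -1.7]
gripper_width: 0.0454
finger_force: 0.0
```

```bash
python3 - <<'E'
from h import *
T=pose(); im,d,K,D,C=grab("wrist"); P=cloud(d,K,D,C); c=[.4743,.3238]; np.savez("w8.npz",im=im,d=d,K=K,D=D,C=C)
m=(d>0)&(P[...,2]>.044)&(P[...,2]<.054)&(np.hypot(P[...,0]-c[0],P[...,1]-c[1])<.025)
u=np.argwhere(m)[:,::-1].astype(np.float32); w=plane(cv2.boxPoints(cv2.minAreaRect(u)),.049,K,D,C)[:,:2]; e=max([w[1]-w[0],w[2]-w[1]],key=np.linalg.norm)
print("ridge",len(u),P[m].mean(0).round(4),w.mean(0).round(4),np.linalg.norm(w[1]-w[0]),np.linalg.norm(w[2]-w[1]),np.degrees(np.arctan2(e[1],e[0])))
# shackle points between body top and base: legs/bow top ~ z .0205
s=(d>0)&(P[...,2]>.012)&(P[...,2]<.0235)&(np.hypot(P[...,0]-c[0],P[...,1]-c[1])>.036)&(np.hypot(P[...,0]-c[0],P[...,1]-c[1])<.085)
m=(d>0)&(P[...,2]>.01)&(P[...,2]<.06)&(np.hypot(P[...,0]-c[0],P[...,1]-c[1])<.085);u=np.argwhere(m); a=np.maximum(u.min(0)-8,0); b=u.max(0)+8
r=im[a[0]:b[0],a[1]:b[1]]; f=min(780/r.shape[1],590/r.shape[0]); print(a[::-1],f,T[:3,3].round(4)); save("w8c.png",cv2.resize(r,None,fx=f,fy=f,interpolation=cv2.INTER_CUBIC))
E
```

```text
ridge 499 [0.4749 0.3249 0.049 ] [0.4748 0.324 ] 0.00967879527017709 0.032967155425810246 -107.63758334545956
[212 132] 4.758064516129032 [0.4734 0.3243 0.1751]
```

View pics/w8c.png

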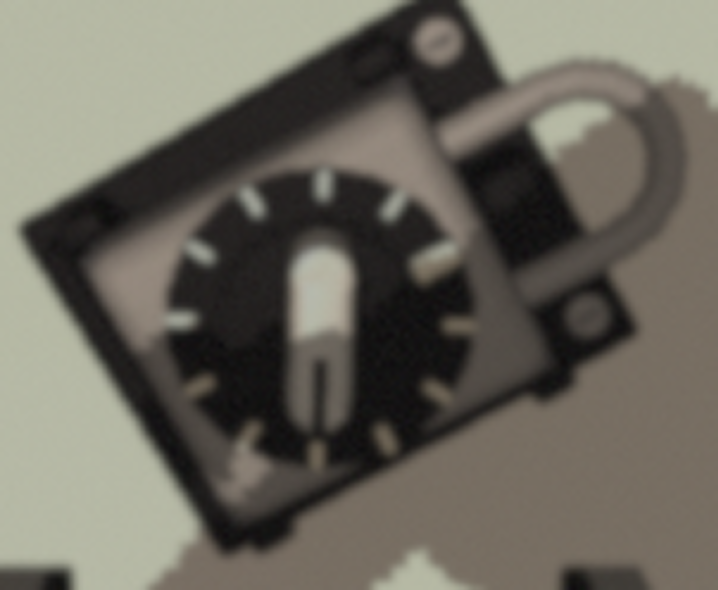

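Crop: pointer (dark line at (320,395)) now stands at the fourth mark clockwise (317,455) from the long mark (435,262); shackle bow to the right at (670,160).

Request:
step_arm:
  rows:
    - [0,0,0,0.1763]
    - [0,0,0,0.1763]
    - [0,0,0,0.1763]
    - [0,0,0,0.1763]
    - [0,0,0,0.1763]
    - [0,0,0,0.1763]
    - [0.0508,0.0007,0.03,0]
    - [0,0,0,0]
    - [0,0,0,0]
  grip: 90

```text
time_s: 16.48
ee_pos: [0.5222, 0.333, 0.1426]
orientation: [0.001, 0.995, 0.099, -0.002]
ft_force: [0.6, 0.2, 0.3]
gripper_width: 0.0554
finger_force: 0.0
```

```bash
python3 - <<'E'
from h import *
T=pose(); im,d,K,D,C=grab("wrist"); P=cloud(d,K,D,C); np.savez("w9.npz",im=im,d=d,K=K,D=D,C=C)
c=np.array([.4743,.3238]); a=np.radians(11.4); R2=np.array([[np.cos(a),np.sin(a)],[-np.sin(a),np.cos(a)]])
L=(P[...,:2]-c)@R2.T
m=(d>0)&(P[...,2]>.012)&(P[...,2]<.024)&(L[...,0]>.036)&(L[...,0]<.08)&(abs(L[...,1])<.024)
for x0 in np.arange(.036,.072,.004):
    k=m&(abs(L[...,0]-x0-.002)<.002); y=L[...,1][k]; 
    if len(y): print(round(x0+.002,3),len(y),np.round([y.min(),*( [np.median(y[y<0]),np.median(y[y>0])] if (y<0).any() and (y>0).any() else []),y.max()],4))
print("x max",L[...,0][m].max(), "T",T[:3,3].round(4),np.degrees(np.arctan2(T[1,0],T[0,0])), sensors.state()["joint_positions"].round(2))
k=(d>0)&(abs(P[...,2]-.0205)<.004)&(abs(L[...,1])>.022)&(abs(L[...,1])<.045)&(abs(L[...,0])<.05); print("posts",k.sum(),np.percentile(L[k],[1,99],axis=0) if k.any() else "")
E
```

```text
0.038 95 [-0.0196 -0.0164  0.0123  0.0161]
0.042 122 [-0.0203 -0.0157  0.0122  0.016 ]
0.046 162 [-0.0203 -0.0141  0.0107  0.0159]
0.05 93 [-0.0201 -0.017   0.0128  0.0159]
0.054 98 [-0.0201 -0.0162  0.0127  0.0158]
0.058 108 [-0.0193 -0.0154  0.0112  0.015 ]
0.062 142 [-0.0177 -0.0123  0.0082  0.0142]
0.066 183 [-0.0154 -0.0072  0.0045  0.0112]
0.07 58 [-0.0102 -0.0043  0.0023  0.006 ]
x max 0.07017577722289485 T [0.5222 0.333  0.1426] 11.34680803233078 [0.49 0.25 1.54 0.   1.34 1.86]
posts 560 [[-0.03949586 -0.03631616]
 [ 0.03363774  0.0337117 ]]
```

Request:
step_arm:
  rows:
    - [0.001,0.001,0.04,0]
    - [0,0,0.04,0]
    - [0,0,0.02,0]
    - [0,0,0.01,0]
    - [0,0,0.005,0]
    - [0,0,0,0]

```text
time_s: 17.27
ee_pos: [0.5251, 0.3331, 0.0304]
orientation: [-0.0, 0.995, 0.099, 0.001]
ft_force: [0.4, -0.6, -0.2]
gripper_width: 0.0555
finger_force: 0.0
```

Request:
step_arm:
  rows:
    - [0,0,0,0]
    - [0,0,0,0]
    - [0,0,0,0]
    - [0,0,0,0]
  grip: 255

```text
time_s: 17.77
ee_pos: [0.5254, 0.3332, 0.0308]
orientation: [-0.0, 0.995, 0.099, 0.001]
ft_force: [-0.8, -0.5, 6.1]
gripper_width: 0.0335
finger_force: 59.1
```

Request:
step_arm:
  rows:
    - [0,0,0,0]
    - [0,0,0,0]
    - [0,0,0.003,0]
    - [0,0,0.003,0]
    - [0,0,0,0]
    - [0,0,0,0]
  grip: 100

```text
time_s: 18.52
ee_pos: [0.5244, 0.3327, 0.0232]
orientation: [0.0, 0.995, 0.099, -0.0]
ft_force: [-0.9, 0.8, -0.2]
gripper_width: 0.0519
finger_force: 0.0
```

Request:
step_arm:
  rows:
    - [0,0,0,0]
    - [0,0,0,0]
    - [0,0,0,0]
    - [0,0,0,0]
  grip: 255

```text
time_s: 19.02
ee_pos: [0.5248, 0.3329, 0.0238]
orientation: [-0.0, 0.995, 0.099, 0.0]
ft_force: [-0.8, 0.7, 5.0]
gripper_width: 0.0342
finger_force: 59.4
```

Request:
step_arm:
  rows:
    - [0.004,0,0,0]
    - [0.005,0,0,0]
    - [0.005,0,0,0]
    - [0.004,0,0,0]
    - [0.002,0,0,0]
    - [0.001,0,0,0]
    - [0,0,0,0]

```text
time_s: 19.9
ee_pos: [0.5445, 0.3366, 0.0228]
orientation: [0.0, 0.995, 0.099, -0.001]
ft_force: [-4.2, -2.0, 3.4]
gripper_width: 0.0343
finger_force: 59.4
```

Request:
step_arm:
  rows:
    - [0.001,0,0,0]
    - [0.001,0,0,0]
    - [0,0,0,0]

```text
time_s: 20.27
ee_pos: [0.5458, 0.337, 0.0227]
orientation: [0.0, 0.995, 0.099, -0.001]
ft_force: [-7.5, -2.0, 5.8]
gripper_width: 0.0342
finger_force: 59.3
```

Request:
step_arm:
  rows:
    - [0.001,0,0,0]
    - [0.001,0,0,0]
    - [0.0005,0,0,0]
    - [0,0,0,0]

```text
time_s: 20.78
ee_pos: [0.546, 0.3371, 0.0221]
orientation: [0.001, 0.995, 0.099, -0.004]
ft_force: [-16.5, -4.6, 11.1]
gripper_width: 0.0344
finger_force: 59.6
```

Request:
step_arm:
  rows:
    - [-0.002,0,0,0]
    - [0,0,0,0]
    - [0,0,0,0]
    - [0,0,-0.03,0]
    - [0,0,-0.05,0]
    - [0,0,-0.05,0]
    - [-0.035,0,-0.02,0]
    - [-0.035,0,0,0]
    - [0,0,0,0]
    - [0,0,0,0]
  grip: 50

```text
time_s: 22.02
ee_pos: [0.4796, 0.3237, 0.1736]
orientation: [-0.0, 0.995, 0.099, 0.001]
ft_force: [-0.1, -0.5, -0.0]
gripper_width: 0.0687
finger_force: 0.0
```

```bash
python3 - <<'E'
from h import *
T=pose(); im,d,K,D,C=grab("wrist"); P=cloud(d,K,D,C); np.savez("w10.npz",im=im,d=d,K=K,D=D,C=C)
print(T[:3,3].round(4),np.degrees(np.arctan2(T[1,0],T[0,0])),sensors.state()["gripper_width"])
c=np.array([.4743,.3238]); a=np.radians(11.4); R2=np.array([[np.cos(a),np.sin(a)],[-np.sin(a),np.cos(a)]]); L=(P[...,:2]-c)@R2.T
m=(d>0)&(P[...,2]>.044)&(P[...,2]<.054)&(np.hypot(*(L.transpose(2,0,1)))<.025)
u=np.argwhere(m)[:,::-1].astype(np.float32); w=plane(cv2.boxPoints(cv2.minAreaRect(u)),.049,K,D,C)[:,:2]; e=max([w[1]-w[0],w[2]-w[1]],key=np.linalg.norm)
print("ridge",len(u),w.mean(0).round(4),np.degrees(np.arctan2(e[1],e[0])))
s=(d>0)&(P[...,2]>.012)&(P[...,2]<.024)&(L[...,0]>.06)&(L[...,0]<.11)&(abs(L[...,1])<.024); q=L[s]; print("bow far",np.percentile(q[:,0],[99,100]),"y",q[:,1].min(),q[:,1].max())
b=(d>0)&(abs(P[...,2]-.029)<.003)&(abs(L[...,0])<.04)&(abs(L[...,1])<.04); q=L[b]; print("body",len(q),np.percentile(q,[.5,99.5],axis=0).round(4))
E
```

```text
[0.4796 0.3237 0.1736] 11.345297604580297 0.0686918423475321
ridge 519 [0.4766 0.3233] -108.53184476449735
bow far [0.09031418 0.09113214] y -0.02021864380048261 0.015571403193099662
body 3392 [[-0.0294 -0.0286]
 [ 0.0367  0.0258]]
```

Request:
step_arm:
  rows:
    - [-0.0032,0,0.05,0]
    - [0,0,0.05,0]
    - [0,0,0.03,0]
    - [0,0,0.012,0]
    - [0,0,0.005,0]
    - [0,0,0,0]
    - [0,0,0,0]

```text
time_s: 22.95
ee_pos: [0.4769, 0.3236, 0.0279]
orientation: [-0.001, 0.995, 0.099, 0.001]
ft_force: [-0.4, -0.2, 0.2]
gripper_width: 0.0691
finger_force: 0.0
```

Request:
step_arm:
  rows:
    - [0,0,0,0]
    - [0,0,0,0]
    - [0,0,0,0]
    - [0,0,0,0]
  grip: 255

```text
time_s: 23.45
ee_pos: [0.4767, 0.3236, 0.0279]
orientation: [-0.001, 0.995, 0.099, 0.001]
ft_force: [-2.0, -0.5, 5.3]
gripper_width: 0.055
finger_force: 65.0
```

Request:
step_arm:
  rows:
    - [0,0,-0.01,0]
    - [0,0,-0.02,0]
    - [0,0,-0.04,0]
    - [0,0,-0.06,0]
    - [-0.0199,0.0283,0,0]
    - [-0.0199,0.0283,0,0]
    - [-0.0199,0.0283,0,0]
    - [-0.0199,0.0283,0,0]
    - [-0.0199,0.0283,0,0]
    - [-0.0199,0.0283,0,0]
    - [0,0,0,0.122]
    - [0,0,0,0.122]
    - [0,0,0,0.122]
    - [0,0,0,0.122]
    - [0,0,0,0]
    - [0,0,0,0]

```text
time_s: 25.45
ee_pos: [0.3921, 0.133, 0.1569]
orientation: [-0.0, 0.99, -0.143, 0.0]
ft_force: [0.5, 0.3, -3.8]
gripper_width: 0.0547
finger_force: 66.7
```

```bash
cat > bow.py <<'E'
from h import *
T=pose(); print(T[:3,3].round(4),np.degrees(np.arctan2(T[1,0],T[0,0])),sensors.state()["joint_positions"].round(2))
for n in ("wrist","side"):
    im,d,K,D,C=grab(n); P=cloud(d,K,D,C); np.savez(n+"11.npz",im=im,d=d,K=K,D=D,C=C)
    Q=(P-T[:3,3])@T[:3,:3]   # tool coordinates: z down
    s=(d>0)&(Q[...,0]>.045)&(Q[...,0]<.105)&(abs(Q[...,1])<.03)&(Q[...,2]>-.01)&(Q[...,2]<.03); q=Q[s]
    if len(q): print(n,len(q),"x99",np.percentile(q[:,0],99.5).round(4),"y",q[:,1].min().round(4),q[:,1].max().round(4),"z med",np.median(q[:,2]).round(4))
    p=P[(d>0)&(P[...,2]>.1)&(P[...,2]<.115)&(np.hypot(P[...,0]-.5534,P[...,1]-.0857)<.02)]; print(" staple",len(p),p.mean(0).round(4) if len(p) else "")
E
python3 bow.py
python3 - <<'E'
from h import *
a=np.load("side11.npz")["im"][130:270,210:350]; b=np.load("wrist11.npz")["im"]
save("m11.png",np.hstack([cv2.resize(a,(400,400)),cv2.resize(b,(400,300))[:, :].copy() if 0 else cv2.copyMakeBorder(cv2.resize(b,(400,300)),50,50,0,0,0)]))
E
```

```text
[0.3921 0.133  0.1569] -16.462795978515647 [ 0.2  -0.34  2.09  0.    1.38  2.06]
wrist 4911 x99 0.0885 y -0.0173 0.0198 z med 0.0077
 staple 0 
side 101 x99 0.0876 y -0.0212 0.0178 z med 0.0089
 staple 15 [0.5528 0.0903 0.1083]
```

View pics/m11.png

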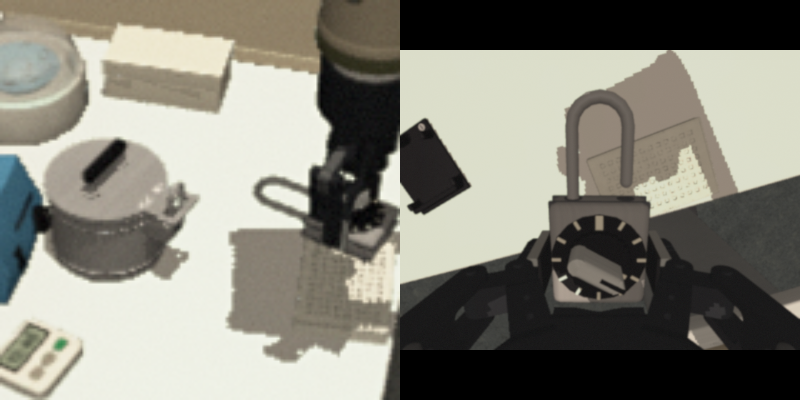

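View: side picture shows pot closed with staple through the tab at (180,195), open padlock held with bow at (262,190) pointing at it; wrist picture shows shackle fully out, one leg free at (625,187).

Request:
step_arm:
  rows:
    - [0,0,0.02,0]
    - [0,0,0.018,0]
    - [0.02,-0.0003,0,0]
    - [0.015,-0.0003,0,0]
    - [0.01,0,0,0]
    - [0.006,0,0,0]
    - [0.002,0,0,0]
    - [0,0,0,0]
    - [0,0,0,0]
    - [0,0,0,0]

```text
time_s: 26.8
ee_pos: [0.4429, 0.1185, 0.1183]
orientation: [0.0, 0.99, -0.144, 0.0]
ft_force: [-0.1, -0.0, -4.3]
gripper_width: 0.0545
finger_force: 66.7
```

```bash
python3 bow.py; python3 - <<'E'
from h import *
T=pose(); b=T[:3,3]+T[:3,:3]@[.085,0,.011]; print("bow",b.round(4),"to eye",np.linalg.norm(b-[.5534,.0857,.1]))
z=np.load("side11.npz"); P=cloud(z["d"],z["K"],z["D"],z["C"]); A=P[(z["d"]>0)&(np.hypot(P[...,0]-.6262,P[...,1]-.064)<.05)&(P[...,2]>.07)&(P[...,2]<.095)]; print("lid top",np.median(A[:,2]))
E
```

```text
[0.4429 0.1185 0.1183] -16.600290448460527 [ 0.15 -0.15  2.02 -0.    1.28  2.01]
wrist 4911 x99 0.0885 y -0.0172 0.0197 z med 0.0077
 staple 0 
side 86 x99 0.087 y -0.0214 0.0178 z med 0.0089
 staple 16 [0.5527 0.0893 0.1077]
bow [0.5244 0.0942 0.1073] to eye 0.03110512971810422
lid top 0.08527040259172619
```

Bow is 31 mm from the eye, clear of pot and lid, and the arm is still.

```bash
python3 -c "
from rig import ticket; print(ticket.job_done())"
```

```text
the job is handed in; nothing more can be done
None
```

The job is handed in, with no verdict returned: the lid is seated level with the staple through its slot, the dial is on the fourth mark, the shackle is fully out, and the open padlock is held still with its bow about 31 mm from the staple eye, touching neither pot nor lid, at 26.8 s.

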